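# Put the mixed-up lab vessels back on their own stations

### The job

The three vessels stand on each other's stations: put the lidded porcelain jar on the balance pan, the steel beaker on the stirrer plate and the brown bottle in the spill tray, each released, upright and centred on its spot. Each station takes only one vessel, so use the empty rubber pad as a parking place on the way; it need not be left with anything on it. Keep the vessels upright, set them down gently without dropping them, and do not disturb the loose screw cap, the dropper bottle or the pipette lying on the bench.

Things in the scene. Friction and masses are not known exactly. Their poses are not given: they have to be found in the camera images.
- jar: squat white porcelain weighing jar with its lid (one rigid piece): cylinder 52 mm in diameter and 44 mm high, with a small round lid knob 20 mm in diameter in the middle, 62 mm high in all, about 0.15 kg. Can be gripped across the cylinder, 10 to 35 mm above its base. Origin: centre of its underside, z up. Starts on the stirrer.
- bottle: brown glass reagent bottle with a black screw cap (one rigid piece): body 50 mm in diameter up to 60 mm high, sloping shoulder, cap 32 mm in diameter from 76 to 96 mm, about 0.2 kg. Origin: centre of its underside, z up. Starts on the balance.
- beaker: open stainless steel beaker, a straight cylinder 60 mm in outer diameter and 80 mm high, wall 3 mm, no spout, about 0.16 kg, may be gripped across the outside. Origin: centre of its underside, z up. Starts in the spill tray.
- stirrer: magnetic stirrer, fixed: grey square box 124 x 124 mm with a round white ceramic plate 100 mm in diameter on top; the plate's top is 46 mm above the bench. Black knob on its front (its -x side). Origin: at bench height under the centre of the plate, which is where the beaker belongs. z up.
- balance: flat white laboratory balance, fixed: 150 (along its x) x 122 mm, 26 mm high, with a square steel pan 94 x 94 mm whose top is 36 mm above the bench and a display strip at its front (-x). Origin: at bench height under the centre of the pan, which is where the jar belongs (the housing reaches 92 mm to -x and 58 mm to +x of it). z up.
- spill_tray: shallow square grey plastic tray, fixed, 118 x 118 mm, walls 5 mm thick and 14 mm high; its inner floor, 108 x 108 mm, is 5 mm above the bench. Origin: at bench height under the centre of the tray, which is where the bottle belongs. z up.
- parking_pad: flat square black rubber pad, fixed, 110 x 110 mm, 4 mm thick, empty at the start: the free spot. Origin: at bench height under its centre. z up.
- cap: bystander, leave alone: loose black screw cap, 36 mm in diameter, 18 mm high, on the bench. Origin: centre of its underside.
- dropper: bystander, leave alone: small white dropper bottle with a red cap, 32 mm in diameter, 72 mm high, standing on the bench. Origin: centre of its underside.
- pipette: bystander, leave alone: white and grey pipette lying on the bench towards the right, 250 mm long, at most 50 mm wide, 26 mm high. Origin: on the bench, under the front end of its handle; its x axis points to its tip (130 mm away; the button end is 120 mm away the other way).
There are look-alikes about, which are no part of the job. What is shaped like the balance but yellow is not meant.

How it is judged:
By the outcome, as a careful person would: the job done as asked, in the order asked, and still so for the second after the job is handed in, with the robot touching nothing.
It also fails if it takes over 131 s, if anything falls off the work surface, if the arm or the gripper's body presses on something with over 40 N, if the wrist force passes 120 N, or if a joint passes its speed limit or range.

### The arm

A 6-joint arm with a two-finger parallel gripper is mounted at the origin on the work surface. World frame = base frame: x ahead of the robot, y to its left, z up, the work surface at z = 0. Lengths are in m, angles in rad, forces in N, time in s.
With the tool pointing down it reaches from about 0.15 to 0.775 m from the base axis. Payload 6.1 kg.
Tool frame: the origin (TCP) lies at the centre of the arm's flange, where the gripper is bolted on; the fingertips stand 173 mm ahead of it and the grasp point (between the pads) lies 155 mm ahead of it; z points along the fingers, y is the line along which they close (so a half turn about z gives the same grasp; the last joint's range is limited). The gripper opens to 85 mm and grips with 20 to 120 N. Pads are 22 mm wide; open, the fingers measure 114 mm over their backs; the gripper's body (76 mm by 85 mm) begins 54 mm behind the grasp point. The pads swing forward as they close: fully open they stand 13 mm farther back than shut.
Start: joints at [-1.287, 0.126, -0.04, 1.405, 0, 1.571], TCP at [0.147, -0.504, 0.405] pointing down, gripper open.
Joint ranges: [-2.72, 2.72], [-0.95, 1.95], [-1.27, 1.35], [-1.78, 2.02], [-1.46, 1.47], [-3.14, 3.14]. Speed limits (rad/s): [2.39, 2.39, 3.01, 3.14, 3.14, 3.14].

### API

Orientations are given as a rotation vector (axis times angle).
In Python, from cell import env, set_gripper, sensors, eyes gives the robot as it stands. Calls block until the motion is done:
- env.goto(position, orientation): joint-space move of the TCP to a pose.
- env.move_straight(position, ori=None, velocity=0.15, max_force=None): straight line of the TCP; ori=None keeps the orientation; velocity is the mean speed in m/s. With max_force (N) it stops when the force on the tool has changed by that much, and returns True; else False.
- env.set_joints(angles): joint-space move.
- set_gripper(opening, newtons=None): finger opening in m; newtons is the grip in N (None keeps the last); returns when the fingers have stopped.
- env.pause(seconds).
- env.inverse_kinematics(position, orientation): joint angles nearest the present ones, or None.
- sensors.get_obs(): the state.
- eyes.snapshot(name): name is "scene" or "top" or "wrist"; returns the picture (420x560x3 uint8, red, green, blue); there is no depth.
- eyes.camera_info(name): a dict with "fx", "fy", "cx", "cy" (pixels), "xyz" and "orientation" of the camera in the world; the wrist camera has in their place "T_tool_cam" (4x4, takes a point from camera to tool coordinates, whose origin is the TCP and whose axes are the flange's). Camera axes: x right, y down, z forward; pixel columns grow to the right and rows downward; lengths in m; the calibration is good to about 2 mm. The wrist camera is an equidistant fisheye: a pixel r from the principal point sees the ray r / f radians off the axis. A picture is of the moment at which its call begins: read the wrist's pose just before it. camera_info takes no time and is no camera call.
A pose or a line that the arm cannot do raises env.IKError and nothing moves.
- env.job_done(): hands the job in; it is judged then, once.
The state is a dict: "t": time; "qpos": joint angles; "dq": joint speeds; "joint_torque": joint torques, N m; "eef_pos": TCP position; "orientation": TCP orientation; "force": force on the tool from outside, world axes, zero at the start; "moment": the same for the moment, N m; "width": finger opening in m; "finger_force": force on a finger pad.
Only numpy, scipy, OpenCV 4.12 (cv2) and the standard library are available. Lean on these libraries where they do the work, as an engineer would, in place of code of your own. Each camera call takes 0.05 s, during which the arm holds its last target. There are 200 camera calls.

## Working session

There is one attempt and no reset: what is moved stays moved. The work goes in short steps, each a Python script; the robot and the scene stay as the last script left them, time stands still between calls to the robot, and variables do not carry over. Pictures are saved under pics/ and viewed, at most 14 in all, crops included, and the job is handed in when it is done.

```bash
ls; mkdir -p pics; python3 - <<'E'
from cell import env,set_gripper,sensors,eyes
import cv2
for n in("scene","top"):
    cv2.imwrite(f"pics/{n}0.png",eyes.snapshot(n)[:,:,::-1]); print(eyes.camera_info(n))
print(eyes.camera_info("wrist"));print(sensors.get_obs())
E
```

```text
pics
{'fx': 540.5883528356228, 'fy': 540.5883528356228, 'cx': 282.89626152807364, 'cy': 220.60169865532762, 'xyz': array([ 1.14273086, -0.44369394,  1.0397388 ]), 'orientation': array([-2.16167565, -1.2201599 ,  0.45170589])}
{'fx': 513.3017770519541, 'fy': 513.3017770519541, 'cx': 272.7794693562717, 'cy': 202.3797213083594, 'xyz': array([ 0.29350556, -0.01830596,  1.50197661]), 'orientation': array([-2.18949101,  2.16059607, -0.14029714])}
{'fx': 325.19226210127806, 'fy': 325.19226210127806, 'cx': 279.48171975488026, 'cy': 210.421408068367, 'T_tool_cam': array([[ 3.98966280e-04, -9.50832502e-01, -3.09705335e-01,
         7.83165415e-02],
       [ 9.99999920e-01,  3.89277392e-04,  9.30841312e-05,
         3.54888801e-04],
       [ 3.20538677e-05, -3.09705347e-01,  9.50832581e-01,
         3.07223861e-02],
       [ 0.00000000e+00,  0.00000000e+00,  0.00000000e+00,
         1.00000000e+00]])}
{'t': 0.1, 'qpos': array([-1.28703187e+00,  1.26361485e-01, -4.04849902e-02,  1.40540291e+00,
       -1.44024977e-05,  1.57077433e+00]), 'dq': array([-0.00098104, -0.00198612,  0.00355522, -0.00196039,  0.00048028,
        0.0004456 ]), 'joint_torque': array([-9.02589472e-04, -4.36909246e+01,  3.53603554e+01,  1.38530001e-02,
        2.28701231e-05,  1.72403037e-05]), 'eef_pos': array([ 0.14695397, -0.50390404,  0.40399431]), 'orientation': array([-3.10859775e+00, -4.44073267e-01,  3.44968107e-04]), 'force': array([-0.40883901,  0.22768346,  0.43523484]), 'moment': array([ 0.01156396, -0.01673935, -0.00131257]), 'finger_force': 0.0, 'width': 0.08586057948600723}
```

View pics/top0.png

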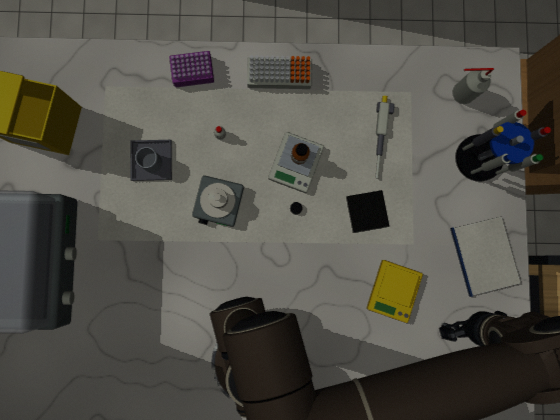

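View pics/scene0.png

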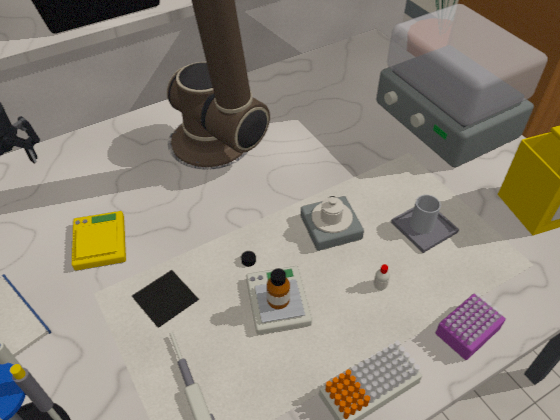

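The top view shows:
- Tray (152,160), holding the beaker.
- Stirrer (218,201), holding the jar.
- White balance (296,162), holding the bottle.
- Pad (368,211), empty.
- Bystanders: cap (296,208), dropper (219,132), pipette (382,135).

There are two balance candidates. The white one at (296,162) fits, since it is white and carries the bottle. The yellow one at (397,291) is excluded by the task. The scene view agrees: white at (279,300), yellow at (98,240).

Next I'll get rough positions, then take wrist views.

```bash
cat > h.py <<'E'
from cell import env,set_gripper,sensors,eyes
import numpy as np, cv2
from scipy.spatial.transform import Rotation as Ro
def ori(a):  # tool down, closing line (tool y) at world angle a
    y=np.array([np.cos(a),np.sin(a),0]); z=np.array([0,0,-1.]); return Ro.from_matrix(np.c_[np.cross(y,z),y,z]).as_rotvec()
def pose(name):
    c=eyes.camera_info(name)
    if name!="wrist": return c,np.array(c["xyz"]),Ro.from_rotvec(c["orientation"]).as_matrix()
    o=sensors.get_obs(); R=Ro.from_rotvec(o["orientation"]).as_matrix(); T=c["T_tool_cam"]
    return c,R@T[:3,3]+o["eef_pos"],R@T[:3,:3]
def cast(P,px,z):   # pixels -> world points at height z
    c,t,R=P; px=np.atleast_2d(px).astype(float)
    u=(px-[c["cx"],c["cy"]])/[c["fx"],c["fy"]]
    if "T_tool_cam" in c:
        r=np.linalg.norm(u,axis=1)+1e-9; d=np.c_[u*(np.sin(r)/r)[:,None],np.cos(r)]
    else: d=np.c_[u,np.ones(len(u))]
    d=d@R.T; return t+d*((z-t[2])/d[:,2])[:,None]
def look(name):
    P=pose(name); return P,cv2.cvtColor(eyes.snapshot(name),cv2.COLOR_RGB2BGR)
E
python3 - <<'E'
from h import *
P=pose("top")
for n,p,z in [("tray",(152,160),.0),("beaker",(147,158),.08),("stirrer",(218,201),.046),("jarknob",(218,196),.062+.046),("bal",(299,157),.036),("cap",(302,150),.13),("pad",(368,211),.004),("capB",(296,208),.0),("drop",(219,132),.07),("pip",(382,135),.02)]:
    print(n,cast(P,p,z)[0].round(3))
im=cv2.imread("pics/top0.png"); cv2.imwrite("pics/crop.png",cv2.resize(im[110:250,115:435],None,fx=2.5,fy=2.5,interpolation=cv2.INTER_CUBIC))
E
```

```text
tray [0.578 0.311 0.   ]
beaker [0.569 0.307 0.08 ]
stirrer [0.454 0.109 0.046]
jarknob [0.461 0.104 0.108]
bal [ 0.587 -0.122  0.036]
cap [ 0.588 -0.123  0.13 ]
pad [ 0.435 -0.328  0.004]
capB [ 0.442 -0.116  0.   ]
drop [0.649 0.109 0.07 ]
pip [ 0.661 -0.368  0.02 ]
```

View pics/crop.png

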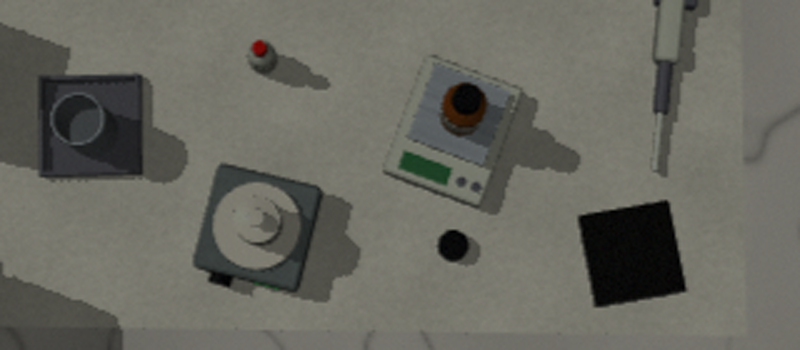

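The crop confirms the white balance with green display, bottle on its pan at about (463,105). The jar on the stirrer is at (255,220), the beaker in the tray at (78,120), and the pad at (632,253) is empty. Next, wrist views over each station.

```bash
cat > look.py <<'E'
from h import *
import pickle
S={"pad":(.435,-.328),"bal":(.587,-.122),"stir":(.454,.109),"tray":(.575,.308)}
out={};tiles=[]
for n,(x,y) in S.items():
    b=np.arctan2(y,x)
    for z in (.42,.38,.34):
        try: env.goto([x,y,z],ori(b)); break
        except env.IKError: print("ik",n,z)
    env.pause(.3)
    P,im=look("wrist"); out[n]=(P,im); cv2.imwrite(f"pics/w_{n}.png",im); tiles.append(cv2.resize(im,(400,300)))
pickle.dump(out,open("w.pkl","wb"))
cv2.imwrite("pics/tiles.png",np.vstack([np.hstack(tiles[:2]),np.hstack(tiles[2:])]))
print(sensors.get_obs()["t"])
E
python3 look.py
```

```text
5.7417
```

View pics/tiles.png

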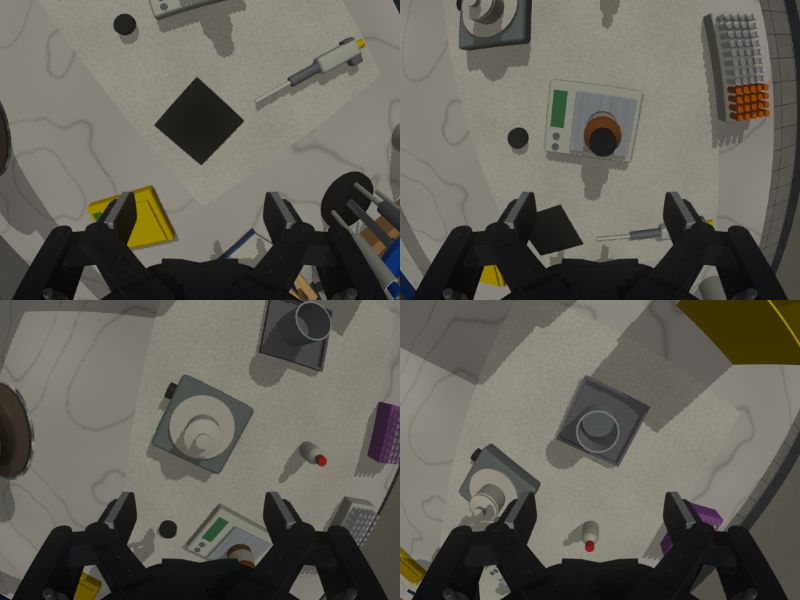

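The four tiles show the pad centred at (200,121), the balance at (595,120) with the bottle, the stirrer plate at (202,427) with the jar, and the tray at (603,420) with the beaker. Next I'll measure them, casting each outline onto its own height.

```bash
cat >> h.py <<'E'
def project(P,w):
    c,t,R=P; q=(np.asarray(w)-t)@R; s=np.hypot(q[...,0],q[...,1])+1e-12
    k=np.arctan2(s,q[...,2])/s if "T_tool_cam" in c else 1/q[...,2]
    return np.stack([c["cx"]+c["fx"]*q[...,0]*k,c["cy"]+c["fy"]*q[...,1]*k],-1)
def rect(P,im,c,z,half=.1,res=.0005): # view on plane z: cols=+x, rows=+y
    g=np.arange(-half,half,res); X,Y=np.meshgrid(c[0]+g,c[1]+g)
    m=project(P,np.stack([X,Y,0*X+z],-1)).astype(np.float32); return cv2.remap(im,m[...,0],m[...,1],cv2.INTER_CUBIC)
def circle(P,im,c,z,r,half=.05,res=.0005,par=20,dr=.0015): # circle of radius r on plane z near c
    g=cv2.GaussianBlur(cv2.cvtColor(rect(P,im,c,z,half,res),cv2.COLOR_BGR2GRAY),(5,5),0)
    h=cv2.HoughCircles(g,cv2.HOUGH_GRADIENT_ALT if 0 else cv2.HOUGH_GRADIENT,1,5,param1=50,param2=par,minRadius=int((r-dr)/res),maxRadius=int((r+dr)/res)+1)
    return [] if h is None else [(c[0]-half+a*res,c[1]-half+b*res,q*res) for a,b,q in h[0][:3]]
def quad(P,mask,z,seed):  # blob nearest seed pixel -> world rect (centre,size,angle)
    cs=[k for k in cv2.findContours(mask,cv2.RETR_EXTERNAL,cv2.CHAIN_APPROX_NONE)[0] if cv2.contourArea(k)>1500]
    k=max(cs,key=lambda k:cv2.pointPolygonTest(k,seed,True)); w=cast(P,cv2.convexHull(k)[:,0],z)
    return cv2.minAreaRect((w[:,:2]*1000).astype(np.float32))
E
python3 - <<'E'
from h import *
import pickle
W=pickle.load(open("w.pkl","rb"))
np.set_printoptions(precision=4,suppress=True)
P,im=W["pad"]; print("pad",quad(P,(im.max(2)<45).astype(np.uint8)*255,.004,(280,169)))
def samp(n,pts): print(n,[tuple(W[n][1][int(y*1.4),int(x*1.4)]) for x,y in pts])
samp("tray",[(170,110),(200,90),(230,130),(205,165),(120,120),(200,130)])
samp("bal",[(225,95),(190,90),(150,90),(225,85),(160,150),(120,100),(190,200)])
samp("stir",[(215,135),(180,110),(165,85),(160,140),(240,110),(110,100)])
for n,c,z,r in [("bal",(.588,-.123),.132,.016),("stir",(.454,.109),.046,.05),("stir",(.46,.105),.09,.026),("stir",(.46,.105),.108,.010),("tray",(.569,.307),.085,.03),("tray",(.569,.307),.085,.027)]:
    print(n,z,r,np.array(circle(*W[n],c,z,r,half=max(.05,r+.02))))
t=[cv2.resize(rect(*W[n],c,z,h,h/200),(400,400)) for n,c,z,h in [("bal",(.587,-.122),.036,.1),("stir",(.455,.107),.09,.06)]]
cv2.imwrite("pics/rect.png",np.hstack(t))
E
```

```text
pad ((434.4533386230469, -325.68231201171875), (108.2627182006836, 108.39735412597656), 10.57833194732666)
tray [(np.uint8(78), np.uint8(76), np.uint8(77)), (np.uint8(58), np.uint8(56), np.uint8(56)), (np.uint8(71), np.uint8(69), np.uint8(69)), (np.uint8(90), np.uint8(99), np.uint8(101)), (np.uint8(125), np.uint8(137), np.uint8(140)), (np.uint8(80), np.uint8(79), np.uint8(78))]
bal [(np.uint8(121), np.uint8(136), np.uint8(134)), (np.uint8(123), np.uint8(136), np.uint8(135)), (np.uint8(111), np.uint8(124), np.uint8(123)), (np.uint8(122), np.uint8(133), np.uint8(136)), (np.uint8(121), np.uint8(135), np.uint8(134)), (np.uint8(127), np.uint8(140), np.uint8(143)), (np.uint8(125), np.uint8(138), np.uint8(141))]
stir [(np.uint8(119), np.uint8(132), np.uint8(136)), (np.uint8(119), np.uint8(131), np.uint8(134)), (np.uint8(120), np.uint8(131), np.uint8(133)), (np.uint8(78), np.uint8(81), np.uint8(77)), (np.uint8(76), np.uint8(80), np.uint8(75)), (np.uint8(116), np.uint8(124), np.uint8(126))]
bal 0.132 0.016 [[ 0.5897 -0.1187  0.0171]]
stir 0.046 0.05 [[0.4563 0.1118 0.0499]
 [0.4548 0.1138 0.0517]
 [0.4583 0.1103 0.049 ]]
stir 0.09 0.026 [[0.4577 0.1093 0.025 ]]
stir 0.108 0.01 [[0.4577 0.1083 0.0092]]
tray 0.085 0.03 [[0.5688 0.3103 0.0295]
 [0.5667 0.3083 0.0295]
 [0.5702 0.3128 0.0295]]
tray 0.085 0.027 [[0.5677 0.3092 0.0282]
 [0.5698 0.3108 0.0282]
 [0.5673 0.3117 0.0282]]
```

View pics/rect.png

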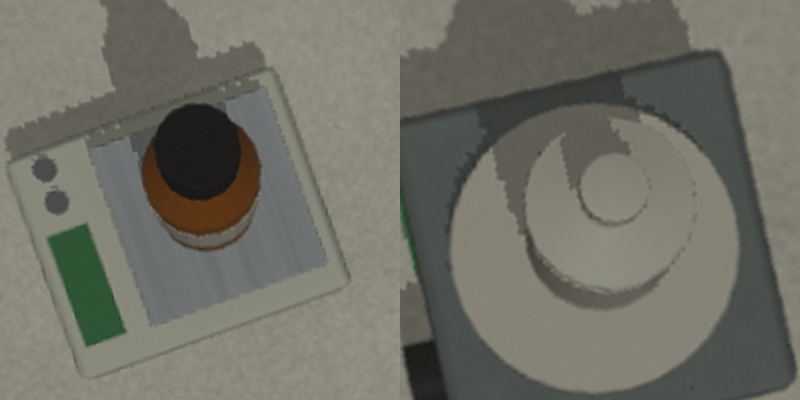

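Left: the balance pan, with corners at (91,148), (150,326), (326,262) and (266,88), and the bottle on it. Right: the jar top circle at about (611,212) and the plate around (595,247). Next I'll measure the pan, tray and cap more closely.

```bash
python3 - <<'E'
from h import *
import pickle
W=pickle.load(open("w.pkl","rb"))
def blob(m,c=None):
    cs=cv2.findContours(m.astype(np.uint8)*255,cv2.RETR_EXTERNAL,cv2.CHAIN_APPROX_NONE)[0]
    return cs
op=lambda m:cv2.morphologyEx(m.astype(np.uint8)*255,cv2.MORPH_OPEN,np.ones((3,3)))
def rq(n,c,z,f,h=.1,res=.0005):
    r=rect(*W[n],c,z,h,res).astype(int); m=op(f(r)); cs=cv2.findContours(m,cv2.RETR_EXTERNAL,cv2.CHAIN_APPROX_NONE)[0]
    k=np.vstack([k for k in cs if cv2.contourArea(k)>1500]).astype(np.float32)
    (cx,cy),s,a=cv2.minAreaRect(k); e=cv2.minEnclosingCircle(k)
    print(n,z,np.round([c[0]-h+cx*res,c[1]-h+cy*res,s[0]*res,s[1]*res,a],4)," circ",np.round([c[0]-h+e[0][0]*res,c[1]-h+e[0][1]*res,e[1]*res],4)); return m
a=rq("bal",(.587,-.122),.036,lambda r:(r[...,0]-r[...,2]>3)&(r[...,1]-r[...,2]<30))
b=rq("tray",(.575,.310),.014,lambda r:(r[...,0]-r[...,2]>-5))
d=rq("tray",(.575,.310),.005,lambda r:(r[...,0]-r[...,2]>-5))
c=rq("bal",(.588,-.12),.132,lambda r:r.max(2)<50,.04,.0002)
e=rq("stir",(.456,.109),.046,lambda r:(r[...,2]-r[...,0]>8)&(r.max(2)>80),.055,.0005)
cv2.imwrite("pics/m.png",np.hstack([a,b,c,cv2.resize(rect(*W["tray"],(.569,.31),.085,.05,.00025),(400,400))[...,0]])[:, :1600:2][::2])
E
```

```text
bal 0.036 [ 5.64400e-01 -9.51000e-02  5.81000e-02  2.31000e-02  5.68887e+01]  circ [ 0.5644 -0.0952  0.0295]
tray 0.014 [0.5759 0.313  0.1182 0.1183 2.3038]  circ [0.5758 0.313  0.0826]
tray 0.005 [0.5767 0.3114 0.1208 0.1212 2.268 ]  circ [0.5768 0.3115 0.0848]
bal 0.132 [ 5.897e-01 -1.189e-01  3.460e-02  3.220e-02  9.000e+01]  circ [ 0.5901 -0.1189  0.0177]
stir 0.046 [ 0.4559  0.112   0.0988  0.0992 70.3462]  circ [0.4558 0.1119 0.0499]
```

View pics/m.png

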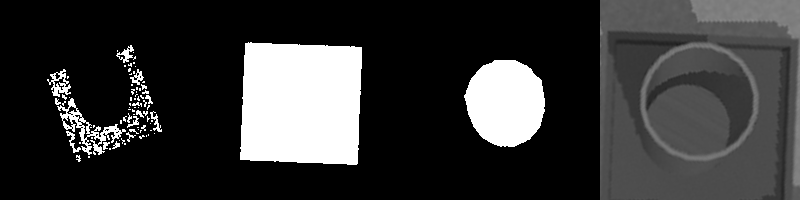

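The tray comes out 118×118 mm at (.576,.313) and the plate r = 50 mm at (.456,.112), both matching the given sizes. The beaker rim is centred at about (.5685,.3103). The cap blob is stretched 2 mm towards the camera because its side shows, so its centre is about (.5897,-.120). The pan mask is too sparse, so I'll blur it and redo it, then make the first move.

```bash
cat >> h.py <<'E'
G=.155
def pick(c,base,grip,a,newt=40):
    env.goto([c[0],c[1],base+.12+grip+G],ori(a)); set_gripper(.085)
    env.move_straight([c[0],c[1],base+grip+G],velocity=.12)
    set_gripper(.03,newt); o=sensors.get_obs(); print("grip w %.4f F %.1f t %.1f"%(o["width"],o["finger_force"],o["t"]))
def carry(c,base,grip,a,zb=.15):
    o=sensors.get_obs()["eef_pos"]; zt=zb+grip+G
    env.move_straight([o[0],o[1],zt],velocity=.12)
    print("held w %.4f"%sensors.get_obs()["width"])
    env.move_straight([c[0],c[1],zt],ori(a),velocity=.2)
    env.move_straight([c[0],c[1],base+grip+G+.008],velocity=.12); env.pause(.3)
    hit=env.move_straight([c[0],c[1],base+grip+G-.004],velocity=.015,max_force=3)
    o=sensors.get_obs(); print("contact",hit,"z err %.4f"%(o["eef_pos"][2]-base-grip-G), "F",o["force"].round(1))
    set_gripper(.085); env.pause(.2)
    o=sensors.get_obs()["eef_pos"]; env.move_straight([o[0],o[1],o[2]+.13],velocity=.15); print("t %.1f"%sensors.get_obs()["t"])
ST={"pad":(.4345,-.3257,.004),"bal":None,"stir":(.4559,.112,.046),"tray":(.5759,.313,.005)}
bear=lambda c:np.arctan2(c[1],c[0])
E
python3 - <<'E'
from h import *
import pickle
P,im=pickle.load(open("w.pkl","rb"))["bal"]
c=(.587,-.122);h=.1;res=.0005
r=cv2.GaussianBlur(rect(P,im,c,.036),(9,9),0).astype(int); d=r[...,0]-r[...,2]
m=((d>-5)&(r[...,1]-r[...,2]<15)&(r.max(2)>85)).astype(np.uint8)*255
cs=cv2.findContours(m,cv2.RETR_EXTERNAL,cv2.CHAIN_APPROX_NONE)[0]; k=max(cs,key=cv2.contourArea).astype(np.float32)
(x,y),s,a=cv2.minAreaRect(k); print("pan",c[0]-h+x*res,c[1]-h+y*res,np.array(s)*res,a)
# housing: green display + eyeballed pan corners as a check
q=np.array([(91,148),(150,326),(326,262),(266,88)]); w=np.array(c)-h+q*res; print(w.mean(0),np.linalg.norm(np.diff(w,axis=0),axis=1))
b=(.5897,-.1200)
pick(b,.036,.048,bear(b)); carry(ST["pad"],.004,.048,bear(ST["pad"]))
env.pause(.2); P,im=look("wrist"); cv2.imwrite("pics/a1.png",im)
E
```

```text
pan 0.5908075103759766 -0.11894285583496093 [0.09432353 0.09388402] 70.1678695678711
[ 0.591125 -0.119   ] [0.09376167 0.0936376  0.09202717]
grip w 0.0488 F 41.9 t 9.1
held w 0.0487
contact True z err 0.0009 F [0.3 0.8 5.2]
t 15.5
```

View pics/a1.png

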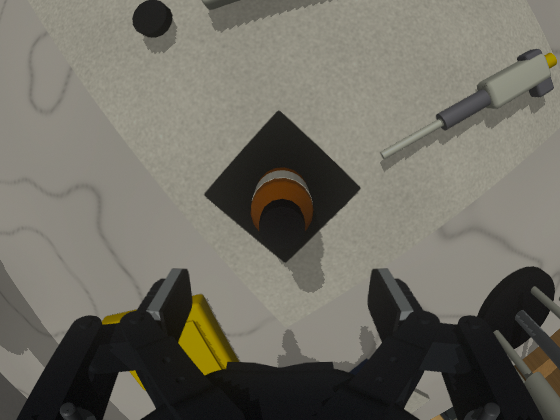

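The bottle stands upright on the pad at (282,200), and the cap (152,18) and pipette are untouched. The pan measured 94.3×93.9 mm at (.5908,-.1189), which fits. The jar goes next, then I'll look.

```bash
python3 - <<'E'
from h import *
B=(.5908,-.1189)
j=(.4577,.109)
pick(j,.046,.025,bear(j)); carry(B,.036,.025,bear(B),zb=.12)
env.pause(.2); P,im=look("wrist"); cv2.imwrite("pics/a2.png",im)
print("jar",circle(P,im,B,.080,.025),circle(P,im,B,.098,.01,half=.03))
r=cv2.GaussianBlur(rect(P,im,B,.036),(9,9),0).astype(int)
m=((r[...,0]-r[...,2]>-5)&(r[...,1]-r[...,2]<15)&(r.max(2)>85)).astype(np.uint8)*255
k=max(cv2.findContours(m,cv2.RETR_EXTERNAL,cv2.CHAIN_APPROX_NONE)[0],key=cv2.contourArea).astype(np.float32)
(x,y),s,a=cv2.minAreaRect(k); print("pan",B[0]-.1+x*.0005,B[1]-.1+y*.0005,np.array(s)*.0005,a)
E
```

```text
grip w 0.0503 F 41.7 t 19.1
held w 0.0505
contact True z err 0.0009 F [ 0.7 -0.3  4.6]
t 24.6
jar [(np.float32(0.58954996), np.float32(-0.12015), np.float32(0.02555))] [(np.float32(0.59005004), np.float32(-0.12015), np.float32(0.009500001))]
pan 0.5908172729492187 -0.11891812744140626 [0.09440839 0.09397002] 70.17352294921875
```

View pics/a2.png

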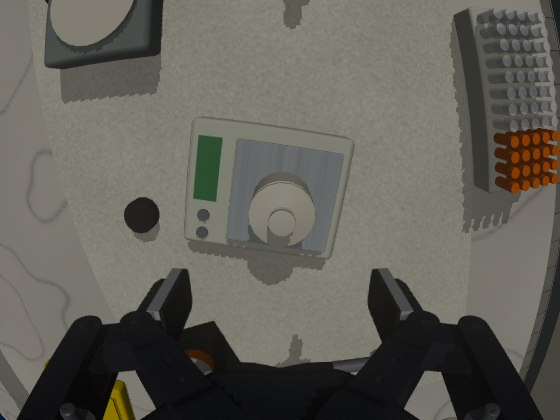

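The jar stands upright on the pan at (281,212), within about 1.5 mm of the pan centre. Beaker next, then the bottle.

```bash
python3 - <<'E'
from h import *
S=ST["stir"]; T=ST["tray"]
k=(.5685,.3103)
pick(k,.005,.050,bear(k)); carry(S,.046,.050,bear(S),zb=.12)
env.pause(.2); P,im=look("wrist"); cv2.imwrite("pics/a3.png",im)
print("beaker",circle(P,im,S,.126,.0295)[:1],circle(P,im,S,.046,.05,half=.07)[:1])
p=ST["pad"]
pick(p,.004,.048,bear(p)); carry(T,.005,.048,bear(T),zb=.17)
env.pause(.2); P,im2=look("wrist"); cv2.imwrite("pics/a4.png",im2)
print("bottle",circle(P,im2,T,.101,.016)[:1])
r=rect(P,im2,T,.101,.04,.0002); m=(r.max(2)<40).astype(np.uint8)*255
q=max(cv2.findContours(m,cv2.RETR_EXTERNAL,cv2.CHAIN_APPROX_NONE)[0],key=cv2.contourArea); x,y,w,h=np.array(cv2.boundingRect(q))*.0002
print("cap box x %.4f..%.4f y %.4f..%.4f"%(T[0]-.04+x,T[0]-.04+x+w,T[1]-.04+y,T[1]-.04+y+h))
cv2.imwrite("pics/a34.png",np.hstack([im[:,80:480],im2[:,80:480]]))
E
```

```text
grip w 0.0578 F 43.6 t 28.2
held w 0.0580
contact True z err 0.0009 F [-0.1 -0.4  4.1]
t 33.7
beaker [(np.float32(0.45515), np.float32(0.11225), np.float32(0.029550001))] [(np.float32(0.45565), np.float32(0.11275001), np.float32(0.04895))]
grip w 0.0490 F 41.4 t 37.4
held w 0.0487
contact True z err 0.0009 F [-0.4 -0.2  3.9]
t 46.3
bottle [(np.float32(0.57315004), np.float32(0.31375003), np.float32(0.017700002))]
cap box x 0.5573..0.5903 y 0.2966..0.3324
```

View pics/a34.png

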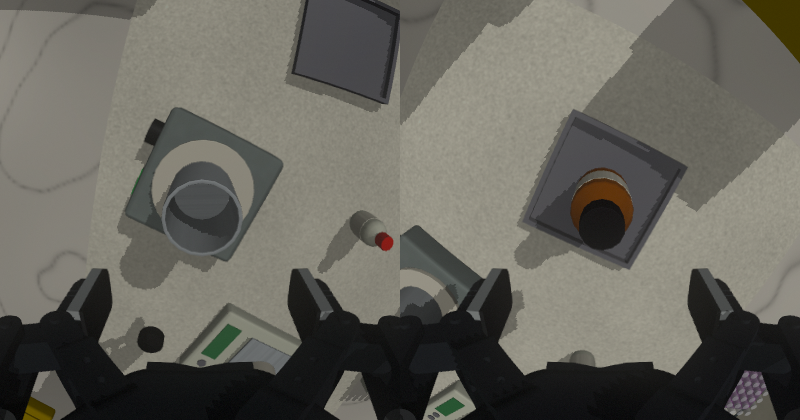

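Left: the beaker stands on the plate at (202,217), within 1 mm of centre. Right: the bottle stands in the tray at (602,210), about 1.6 mm off centre. One last overview after backing away.

```bash
python3 - <<'E'
from h import *
env.set_joints([-1.287,.126,-.04,1.405,0,1.571]); env.pause(.3)
cv2.imwrite("pics/end.png",np.hstack([look("top")[1][100:260,100:440],look("scene")[1][150:310,140:480]])); print(sensors.get_obs()["t"])
E
```

```text
50.2
```

View pics/end.png

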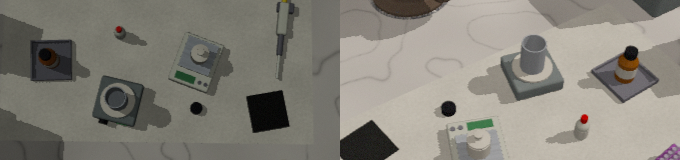

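The overview shows the bottle in the tray (48,57), the beaker on the stirrer (117,98) and the jar on the balance (201,52). The pad (267,112) is empty and the bystanders have not moved.

```bash
python3 -c "
from cell import env
print(env.job_done())"
```

```text
the job is handed in; nothing more can be done
None
```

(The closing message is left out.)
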